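Pack a jar at the flea-market stall: un-nest, load, turn and stack the crates

ROBOT

A 6-joint arm with a two-finger parallel gripper is mounted at the origin on the work surface. World frame = base frame: x ahead of the robot, y to its left, z up, the work surface at z = 0. Lengths are in m, angles in rad, forces in N, time in s.
With the tool pointing down it reaches from about 0.375 to 0.9 m from the base axis. Payload 3.1 kg.
Tool frame: the origin (TCP) lies midway between the tips of the shut fingers; the grasp point (between the pads) lies 19 mm behind it; x points along the fingers, z is the direction in which the jaws open and shut, and the axes are right-handed (so a half turn about x gives the same grasp; the last joint's range is limited). The gripper opens to 87 mm and grips with 3 to 60 N. Pads are 19 mm wide; open, the fingers measure 117 mm over their backs; the gripper's body (75 mm by 190 mm) begins 51 mm behind the grasp point.
Start: joints at [-1.304, 0.527, 1.433, -0, 1.181, -0.178], TCP at [0.27, -0.564, 0.223] pointing down, gripper open.
Joint ranges: [-3.08, 3.08], [-0.75, 2.2], [0.22, 2.44], [-1.43, 4.57], [0, 2.65], [-2.85, 2.85]. Speed limits (rad/s): [2.79, 2.79, 3.14, 3.14, 3.14, 3.14].

INTERFACE

Orientations are given as a unit quaternion [x, y, z, w].
In Python, from rig import robot, optics, workorder gives the robot as it stands.
- The arm moves only by the tool arm_command, never from a script. Its argument "plan" is a list of rows, each a list of 7 numbers: the shift along the tool's x, y, z in cm, then the turn, a rotation vector about the tool's x, y, z in rad, then the finger opening in cm, from 0 to 8.7. In form: [[x, y, z, ax, ay, az, gripper], ...]. A call has 1 to 12 rows; each row shifts and turns the pose as measured when the row begins, along the tool's axes as they then stand; what a row does not reach is not made up. A row lasts 1/8 s, in which the tool goes at most 62.5 mm and 10.7 degrees, less where a joint would pass 70% of its speed; a pose out of reach is approached as far as the arm can. A call with a gripper value outside its range is refused whole. The fingers move at their own pace and stop on an object; "grip_force" is the grip in N (left out, the last holds). Time passes only in rows, so rows that do not move let the fingers close. It gives the time, the measured TCP pose, the force and the opening at its end, in the units of the state.
- robot.get_obs(): the state, without advancing time (a new reading comes with each control period).
- optics.camera(name): name is "scene" or "top" or "wrist"; returns (picture, depth): 400x640x3 uint8, blue, green, red; 400x640 float32, m along the optical axis (not along the pixel's ray), 0 where there is no reading.
- optics.camera_info(name): a dict with "mtx" (3x3 intrinsics, pixels), "k1" (the pictures are not rectified: a ray, as slopes to the right and down, at radius r is drawn at 1 + k1 r^2 times it, then the intrinsics apply), "position" and "rotation" of the camera in the world; the wrist camera has in their place "tool_from_camera" (4x4, takes a point from camera to tool coordinates, whose origin is the TCP and whose axes are the tool frame's). Camera axes: x right, y down, z forward; pixel columns grow to the right and rows downward; lengths in m; the calibration is good to about 2 mm. A picture is of the moment at which its call begins: read the wrist's pose just before it. camera_info takes no time and is no camera call.
- workorder.hand_in(): hands the job in, once; it reports no verdict.
The state is a dict: "time": time; "q": joint angles; "joint_velocities": joint speeds; "joint_torque": joint torques, N m; "position": TCP position; "tool_rot": TCP orientation; "ft_force": force on the tool from outside, world axes, zero at the start; "moment": the same for the moment, N m; "grip_width": finger opening in m.
Only numpy, scipy, OpenCV 4.12 (cv2) and the standard library are available. Lean on these libraries where they do the work, as an engineer would, in place of code of your own. Each camera call takes 0.05 s, during which the arm holds its last target. There are 200 camera calls.

TASK

Two small stack-nest crates stand one nested inside the other. Take the orange crate out (the cork mat is a free place to put it for the moment), stand the cork-topped blue jar upright inside the blue crate, then put the orange crate back on top of the blue one turned half round, its black end over the blue crate's plain end, so that it sits level on the rim lugs above the jar instead of nesting. Leave the blue crate flat on the table, never press the orange crate down on the jar, and do not shift or knock over the bottle, candlestick or vase.

Things in the scene. Friction and masses are not known exactly. Their poses are not given: they have to be found in the camera images.
- crate_low: Blue stack-nest crate with one black end, lower of the pair, loose, 0.18 kg. Origin: centre of its underside; z up, x along its length towards the BLACK end. 190 (x) x 140 (y) mm at the rim, 90 high, open top. Below z 46 it is stepped in to 164 x 114 outside. Upright rim walls z 50 to 90, 8 mm thick, inside 174 x 124. 
- crate_low_floor (a point): Centre of the blue crate's inner floor, 5 mm above its underside. Flat floor for the jar: 116 (x) x 104 (y) mm. A ledge 45 mm above it narrows the opening to 142 x 92 mm.
- crate_low_lug (a point): Middle lug at the blue crate's plain end, 78 mm from its centre towards -x, top 80 mm above its underside, 10 below the rim. It is 40 mm wide and juts 18 mm inwards; two more lugs fill the corners of the black end. Same way round, slots in a crate's base let it sink past the lugs (nested, 50 mm higher); turned half round it rests on them with 5 mm play in the rim.
- crate_top_mid (a point): Orange crate, identical, 0.14 to 0.23 kg, at first nested in the blue one the same way round. Point: its centre, 45 mm above its underside and below its rim; x towards its BLACK end, z up. Lift it by pinching a long rim wall: middle at y +66 or -66 mm, x 0; 8 mm thick, upright, free on both faces for 40 mm down from the rim.
- crate_top_black_end (a point): Middle of the black end's rim top on the orange crate: 91 mm along x from its centre and 45 mm above it.
- jar_mid (a point): Blue ceramic jar with a cork top, 52 mm diameter (straight from 6 to 46 mm up), 64 mm high, 0.11 to 0.23 kg, standing upright. The point is its centre, 32 mm above its underside; z up.
- mat: Flat cork mat, 230 x 190 x 3 mm, fixed to the table, empty: a free place for the orange crate. Origin at the centre of its underside, x along its length.
- bottle_mid (a point): Bystander: green bottle, 62 mm diameter, 150 mm high, standing. The point is its centre, 75 mm up.
- candlestick_mid (a point): Bystander: brass candlestick, 68 mm diameter at the foot, 118 mm high. The point is its centre, 59 mm up.
- vase_mid (a point): Bystander: amber vase, 66 mm diameter, 105 mm high. The point is its centre, 52 mm up.
There are look-alikes about, which are no part of the job. Of the things that look like the part that bears crate_top_mid, the largest one is meant.

How it is judged:
On the way, in this order (a step that is already met when the one before it is completed fails the run):
1. the orange crate is out of the blue one and clear to its side (horizontal distance between crate_top_mid and crate_low above 0.15 m), for 0.1 s.
2. the jar stands upright in the blue crate, let go (x of jar_mid in the frame of crate_low between -0.05 and 0.05 m and y of jar_mid in the frame of crate_low between -0.04 and 0.04 m and z of jar_mid in the frame of crate_low between 0.032 and 0.042 m and angle between jar_mid's own z axis and vertical below 0.15 rad and contact force between jar and the fingers below 0.2 N), for 0.1 s.
At the end, for the whole second after the job is handed in: Blue crate flat on the table, jar upright on its floor (within 50/40 mm of centre, 0.15 rad); orange crate at rest on the lugs, underside 80 mm (+-4) above the blue one's, centred to 9 mm, level to 0.05 rad, black end over plain end (x of jar_mid in the frame of crate_low between -0.05 and 0.05 m and y of jar_mid in the frame of crate_low between -0.04 and 0.04 m and z of jar_mid in the frame of crate_low between 0.032 and 0.042 m and angle between jar_mid's own z axis and vertical below 0.15 rad and x of crate_top_mid in the frame of crate_low between -0.009 and 0.009 m and y of crate_top_mid in the frame of crate_low between -0.009 and 0.009 m and z of crate_top_mid in the frame of crate_low between 0.121 and 0.129 m and x of crate_top_black_end in the frame of crate_low below -0.07 m and angle between crate_top_mid's own z axis and vertical below 0.05 rad and angle between crate_low's own z axis and vertical below 0.04 rad and height (world z) of crate_low between -0.003 and 0.005 m and linear speed of each of crate_top, jar below 0.03 m/s); the robot touches nothing.
It fails at once if the bottle was shifted over 25 mm or knocked over (distance of bottle_mid from where it was at the start of the episode above 0.025 m or angle between bottle_mid's own z axis and vertical above 0.5 rad).
It fails at once if the candlestick was shifted over 25 mm or knocked over (distance of candlestick_mid from where it was at the start of the episode above 0.025 m or angle between candlestick_mid's own z axis and vertical above 0.5 rad).
It fails at once if the vase was shifted over 25 mm or knocked over (distance of vase_mid from where it was at the start of the episode above 0.025 m or angle between vase_mid's own z axis and vertical above 0.5 rad).
It fails at once if the orange crate pressed on the jar with over 15 N (contact force between crate_top and jar above 15 N).
It also fails if it takes over 72 s, if anything falls off the work surface, if the arm or the gripper's body presses on something with over 40 N, if the wrist force passes 120 N, or if a joint passes its speed limit or range.

## Working session

There is one attempt and no reset: what is moved stays moved. The work goes in short steps, Python scripts to look and compute and a tool call to move; the robot and the scene stay as the last step left them, time stands still between calls to the robot, and variables do not carry over. Pictures are saved under pics/ and viewed, about 8 in all and at most 12, crops included, and the job is handed in when it is done.

Besides the shell and the picture viewer there is one more tool, called after "Emit:" as a command line: name --pt "numbers of a row" for each row, then --argument value for the rest. arm_command: Moves the arm, as the interface text tells. Its arguments: {"type":"object","properties":{"plan":{"type":"array"},"grip_force":{"type":"number"}},"required":["plan"]}

```bash
ls; mkdir -p pics; python3 - <<'E'
from rig import robot, optics, workorder
import cv2,numpy as np
print(robot.get_obs())
for n in("scene","top"):
    p,d=optics.camera(n); cv2.imwrite(f"pics/{n}0.png",p); np.save(f"pics/{n}0.npy",d); print(n,optics.camera_info(n))
print(optics.camera_info("wrist"))
E
```

```text
pics
{'time': 0.0, 'q': array([-1.30351846e+00,  5.28475485e-01,  1.43391307e+00, -3.25410909e-06,
        1.18135939e+00, -1.78487048e-01]), 'joint_velocities': array([-0.00152855, -0.00120698,  0.00023766,  0.00312744, -0.00037042,
       -0.00122037]), 'joint_torque': array([ 5.84028803e-04, -4.40039957e+01, -1.76591957e+01,  6.32832572e-02,
        5.82221069e-02, -1.64950793e-04]), 'position': array([ 0.26930492, -0.56319514,  0.22156247]), 'tool_rot': array([ 0.37762434,  0.59871584, -0.37659715,  0.59758999]), 'ft_force': array([-0.20445096,  0.67172224, -0.56342732]), 'moment': array([ 0.02278992, -0.01258887,  0.05402958]), 'grip_width': 0.08675587774856278}
scene {'mtx': array([[387.39559212,   0.        , 316.55233774],
       [  0.        , 387.39559212, 196.02474404],
       [  0.        ,   0.        ,   1.        ]]), 'k1': -0.03560863725224569, 'position': array([ 0.91082908, -0.76911435,  0.84506303]), 'rotation': array([ 0.88319295,  0.23156795, -0.10023274, -0.39534781])}
top {'mtx': array([[459.34705474,   0.        , 325.79561676],
       [  0.        , 459.34705474, 205.95731138],
       [  0.        ,   0.        ,   1.        ]]), 'k1': -0.027059059186231398, 'position': array([ 0.27136676, -0.04333025,  1.58087147]), 'rotation': array([-0.70270188,  0.70723557, -0.04639014,  0.06225653])}
{'mtx': array([[334.60621334,   0.        , 322.78963986],
       [  0.        , 334.60621334, 200.66039492],
       [  0.        ,   0.        ,   1.        ]]), 'k1': -0.05524842005318016, 'tool_from_camera': array([[ 6.45060337e-04, -2.85188300e-01,  9.58471292e-01,
        -1.62622525e-01],
       [-1.30319486e-04, -9.58471507e-01, -2.85188277e-01,
         7.88464384e-02],
       [ 9.99999783e-01,  5.90561595e-05, -6.55437547e-04,
        -4.56630433e-04],
       [ 0.00000000e+00,  0.00000000e+00,  0.00000000e+00,
         1.00000000e+00]])}
```

View pics/scene0.png

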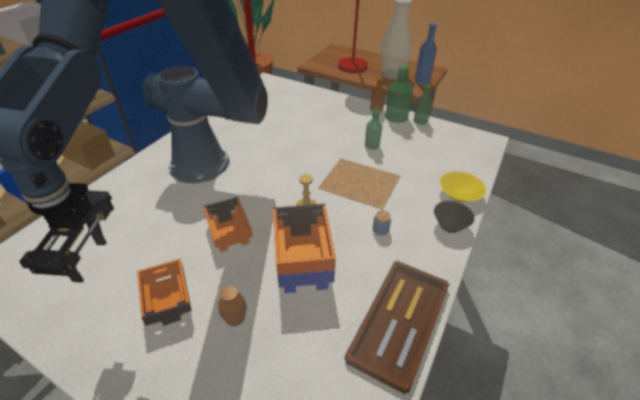

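View pics/top0.png

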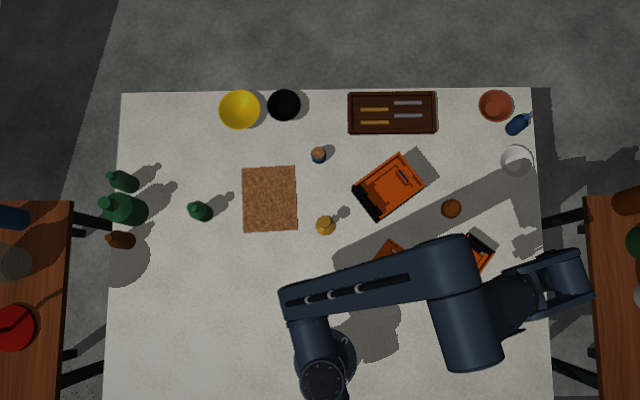

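The big crate pair is in the middle: top view (388,188), scene (305,245), with the black end at lower left in the top view. The jar is at top (319,154), the mat at (270,198), the candlestick at (326,226), the vase at (451,208) and the bottle at (200,211). There are two smaller orange look-alikes near the arm.

```bash
cat > h.py <<'E'
import cv2,numpy as np
from scipy.spatial.transform import Rotation as R
from rig import robot, optics, workorder
def cam(n,obs=None):
    i=optics.camera_info(n)
    if n=="wrist":
        obs=obs or robot.get_obs(); T=np.eye(4); T[:3,:3]=R.from_quat(obs["tool_rot"]).as_matrix(); T[:3,3]=obs["position"]
        T=T@i["tool_from_camera"]; return i["mtx"],i["k1"],T[:3,:3],T[:3,3]
    return i["mtx"],i["k1"],R.from_quat(i["rotation"]).as_matrix(),np.array(i["position"])
def rays(c,uv):
    u=cv2.undistortPoints(np.float64(uv).reshape(-1,1,2),c[0],np.array([c[1],0,0,0,0.]))[:,0]
    return np.c_[u,np.ones(len(u))]@c[2].T
def plane(c,uv,z):
    r=rays(c,uv); return c[3]+r*((z-c[3][2])/r[:,2])[:,None]
def cloud(c,d):
    v,u=np.mgrid[:d.shape[0],:d.shape[1]]
    P=c[3]+rays(c,np.c_[u.ravel(),v.ravel()])*d.ravel()[:,None]
    P[d.ravel()==0]=np.nan
    return P.reshape(*d.shape,3)
def proj(c,P):
    r,_=cv2.Rodrigues(c[2].T); return cv2.projectPoints(np.float64(P).reshape(-1,1,3),r,-c[2].T@c[3],c[0],np.array([c[1],0,0,0,0.]))[0][:,0]
def meet(c1,p1,c2,p2):
    a,b=rays(c1,[p1])[0],rays(c2,[p2])[0]
    s=np.linalg.lstsq(np.c_[a,-b],c2[3]-c1[3],rcond=None)[0]
    A,B=c1[3]+a*s[0],c2[3]+b*s[1]; return (A+B)/2,np.linalg.norm(A-B)
E
python3 - <<'E'
from h import *
im={n:cv2.imread(f"pics/{n}0.png") for n in("top","scene")}
C={n:cam(n) for n in im}; W={n:cloud(C[n],np.load(f"pics/{n}0.npy")) for n in im}
t=W["top"]
box={'crates':(345,140,440,235),'jar':(308,142,330,166),'bottle':(185,198,215,225),'candle':(313,213,338,238),'vase':(438,197,465,221),'sm1':(365,235,410,262),'sm2':(465,230,495,275)}
for k,(a,b,c,d) in box.items():
    P=t[b:d,a:c].reshape(-1,3); P=P[np.isfinite(P[:,2])]; q=P[P[:,2]>.02]
    print(k,'zmax pct',np.percentile(q[:,2],[50,90,99]).round(4),'xy',np.median(q[:,:2],0).round(3),np.percentile(q[:,:2],[1,99],0).round(3).tolist())
print('table z',np.nanmedian(t[100:120,150:210,2]),np.nanmedian(t[250:330,150:270,2]),'scene',np.nanmedian(W["scene"][320:380,250:330,2]))
hsv=cv2.cvtColor(im["top"],cv2.COLOR_BGR2HSV)
for n in W:
    P=W[n].reshape(-1,3); m=np.isfinite(P[:,2])&(P[:,2]>.128)&(P[:,2]<.152)&(abs(P[:,0]-.38)<.25)&(abs(P[:,1]+.25)<.25)
    b=(345,140,440,235) if n=="top" else (265,195,340,295)
    k=np.zeros(W[n].shape[:2],bool);k[b[1]:b[3],b[0]:b[2]]=1;m&=k.ravel()
    r=cv2.minAreaRect(np.float32(P[m,:2])); print(n,m.sum(),r,'z',np.median(P[m,2]))
m=(cv2.inRange(hsv,(8,60,60),(20,200,255))); m[:, :235]=0;m[:,305:]=0;m[:155]=0;m[240:]=0
cs=max(cv2.findContours(m,0,2)[0],key=cv2.contourArea); print('mat',cv2.minAreaRect(np.float32(plane(C["top"],cs.reshape(-1,2),.003)[:,:2])))
for n,s in(("top",(340,135,445,240)),("scene",(255,190,350,300))):
    cv2.imwrite(f"pics/c_{n}.png",cv2.resize(im[n][s[1]:s[3],s[0]:s[2]],None,fx=4,fy=4,interpolation=cv2.INTER_CUBIC))
a=cv2.imread("pics/c_top.png");b=cv2.imread("pics/c_scene.png");h=440
cv2.imwrite("pics/c1.png",np.hstack([cv2.copyMakeBorder(a,0,h-a.shape[0],0,0,0),b]))
E
```

```text
crates zmax pct [0.0966 0.1383 0.144 ] xy [ 0.568 -0.213] [[0.459, -0.315], [0.657, -0.102]]
jar zmax pct [0.0595 0.0662 0.0704] xy [0.688 0.016] [[0.669, -0.007], [0.715, 0.041]]
bottle zmax pct [0.0975 0.1494 0.1542] xy [0.488 0.403] [[0.465, 0.384], [0.522, 0.437]]
candle zmax pct [0.1168 0.1208 0.1239] xy [ 0.45  -0.005] [[0.431, -0.021], [0.469, 0.014]]
vase zmax pct [0.0796 0.1064 0.1101] xy [ 0.493 -0.419] [[0.468, -0.454], [0.525, -0.397]]
sm1 zmax pct [0.7132 0.7785 0.7893] xy [ 0.313 -0.164] [[0.299, -0.256], [0.393, -0.11]]
sm2 zmax pct [0.0716 0.8247 0.829 ] xy [ 0.32  -0.481] [[0.275, -0.555], [0.41, -0.252]]
table z -0.0020005352759782102 -0.0011585120219403944 scene -0.00047957691831823634
top 566 ((0.5627363324165344, -0.2110699564218521), (0.1404077112674713, 0.1922820508480072), 36.05496597290039) z 0.13741971433986866
scene 870 ((0.5615777969360352, -0.21021218597888947), (0.14011326432228088, 0.19288906455039978), 36.10152053833008) z 0.13746261757971123
mat ((0.5451303124427795, 0.19072672724723816), (0.22913770377635956, 0.19111090898513794), 3.1140596866607666)
```

View pics/c1.png

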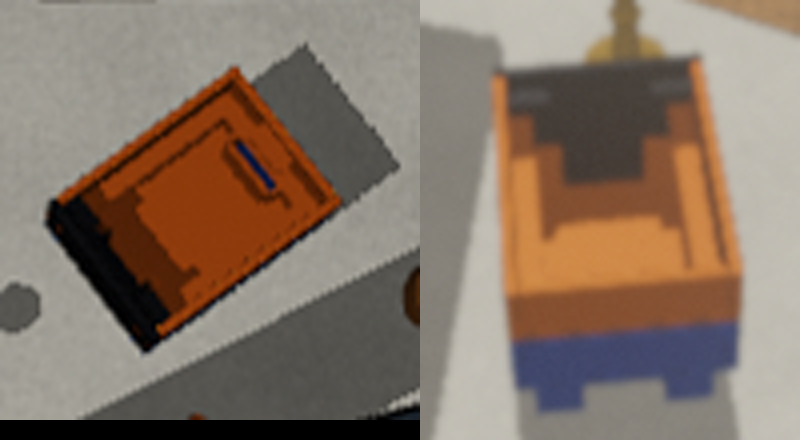

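The crate pair measures 0.140 x 0.192 with the rim at z≈0.138. The top and scene cameras agree to 1–2 mm on centre (0.562,-0.211). The black end points to yaw 126°. Next I'll get a two-view fix on the jar and work out the wrist yaw.

```bash
cat >> h.py <<'E'
def st():
    o=robot.get_obs(); M=R.from_quat(o["tool_rot"]).as_matrix()
    print("t",round(o["time"],2),"tcp",o["position"].round(4),"phi",round(np.degrees(np.arctan2(M[1,2],M[0,2])),2),"down",M[:,0].round(3),"q",o["q"].round(3),"F",o["ft_force"].round(2),"M",o["moment"].round(2),"w",round(o["grip_width"],4)); return o,M
def togo(P,phi):
    "tool-frame shift (cm) and rotation vector to go to TCP P, pointing down, jaw azimuth phi (deg, nearest of phi+k180 unless exact)"
    o,M=st(); a=np.radians(phi); z=np.array([np.cos(a),np.sin(a),0]); x=np.array([0,0,-1.]); N=np.c_[x,np.cross(z,x),z]
    print("togo cm",(M.T@(np.array(P)-o["position"])*100).round(2),"rot",R.from_matrix(M.T@N).as_rotvec().round(3))
E
python3 - <<'E'
from h import *
o,M=st(); print(M.round(3))
q1,q6=o["q"][0],o["q"][5]; phi0=np.arctan2(M[1,2],M[0,2])
# jaw azimuth: phi = phi0+(q1'-q1) - s(q6'-q6); print q6 (s=1)
for nm,P,ph in(("nearwall",(.509,-.2495),36),("farwall",(.615,-.172),36),("mat",(.545,.19),93),("mat",(.545,.19),3),("jar",(.69,.016),126)):
    for k in(-180,0,180): 
        qa=np.arctan2(P[1],P[0]); x=(qa-q1+phi0-np.radians(ph+k)); x=(x+np.pi)%(2*np.pi)-np.pi
        print(nm,ph+k,'q1',qa.round(2),'q6-q60(s=1)',x.round(2), end=' | ')
    print()
im={n:cv2.imread(f"pics/{n}0.png") for n in("top","scene")};C={n:cam(n) for n in im}
# jar: rows of blue and cork in both
W={n:cloud(C[n],np.load(f"pics/{n}0.npy")) for n in im}
for n,(a,b,c,d) in(("top",(305,140,332,168)),("scene",(368,205,398,240))):
    P=W[n][b:d,a:c].reshape(-1,3);P=P[np.isfinite(P[:,2])];q=P[P[:,2]>.058]; s=P[(P[:,2]>.012)&(P[:,2]<.046)]
    print(n,'top pts',len(q),cv2.minEnclosingCircle(np.float32(q[:,:2])),q[:,2].max(),np.median(q[:,2]))
    # side fit circle
    if len(s)>8:
        A=np.c_[2*s[:,:2],np.ones(len(s))];x=np.linalg.lstsq(A,(s[:,:2]**2).sum(1),rcond=None)[0];print(' side circ',x[:2],np.sqrt(x[2]+x[0]**2+x[1]**2),len(s))
E
```

```text
t 0.1 tcp [ 0.2693 -0.5633  0.2217] phi -64.46 down [-0.001  0.002 -1.   ] q [-1.303  0.528  1.434 -0.     1.181 -0.179] F [ 0.02 -1.14  0.17] M [0.02 0.01 0.03] w 0.0873
[[-0.001  0.902  0.431]
 [ 0.002  0.431 -0.902]
 [-1.     0.    -0.002]]
nearwall -144 q1 -0.46 q6-q60(s=1) 2.24 | nearwall 36 q1 -0.46 q6-q60(s=1) -0.91 | nearwall 216 q1 -0.46 q6-q60(s=1) 2.24 | 
farwall -144 q1 -0.27 q6-q60(s=1) 2.42 | farwall 36 q1 -0.27 q6-q60(s=1) -0.72 | farwall 216 q1 -0.27 q6-q60(s=1) 2.42 | 
mat -87 q1 0.34 q6-q60(s=1) 2.03 | mat 93 q1 0.34 q6-q60(s=1) -1.11 | mat 273 q1 0.34 q6-q60(s=1) 2.03 | 
mat -177 q1 0.34 q6-q60(s=1) -2.68 | mat 3 q1 0.34 q6-q60(s=1) 0.46 | mat 183 q1 0.34 q6-q60(s=1) -2.68 | 
jar -54 q1 0.02 q6-q60(s=1) 1.14 | jar 126 q1 0.02 q6-q60(s=1) -2.0 | jar 306 q1 0.02 q6-q60(s=1) 1.14 | 
top top pts 120 ((0.6940941214561462, 0.018313486129045486), 0.022170454263687134) 0.07187792940983528 0.06301365776310563
 side circ [0.69367366 0.01728451] 0.024015904495745016 51
scene top pts 133 ((0.6938706636428833, 0.016118241474032402), 0.02203661948442459) 0.06797848418725438 0.06241852168199735
 side circ [0.69378281 0.01840837] 0.024895194023083874 145
```

Emit:
arm_command --pt "0.3 5.0 -2.57 0 0 0 8.7" --pt "0.3 5.0 -2.57 0 0 0 8.7" --pt "0.3 5.0 -2.57 0 0 0 8.7" --pt "0.3 5.0 -2.57 0 0 0 8.7" --pt "0.3 5.0 -2.57 0 0 0 8.7" --pt "0.3 5.0 -2.57 0 0 0 8.7" --pt "0.3 5.0 -2.57 0 0 0 8.7" --pt "0 0 0 -0.175 0 0 8.7" --pt "0 0 0 -0.175 0 0 8.7" --pt "0 0 0 -0.175 0 0 8.7" --pt "0 0 0 -0.175 0 0 8.7" --pt "0 0 0 -0.175 0 0 8.7" --grip_force 50

```text
time: 1.6
position: [0.5135, -0.2386, 0.1949]
tool_rot: [0.08, 0.705, -0.076, 0.7]
ft_force: [-0.4, -0.1, -0.2]
grip_width: 0.0871
```

Emit:
arm_command --pt "0 0 0 -0.175 0 0 8.7" --pt "0 0 0 -0.175 0 0 8.7" --pt "0 0 0 -0.175 0 0 8.7" --pt "0 0 0 -0.175 0 0 8.7" --pt "0 0 0 -0.175 0 0 8.7"

```text
time: 2.22
position: [0.5119, -0.2373, 0.1926]
tool_rot: [-0.232, 0.669, 0.242, 0.664]
ft_force: [-0.7, -0.4, -0.0]
grip_width: 0.0872
```

```bash
python3 - <<'E'
from h import *
togo((.509,-.2495,.2),36.05)
o=robot.get_obs();p,d=optics.camera("wrist");cv2.imwrite("pics/w1.png",p)
P=cloud(cam("wrist",o),d);q=P.reshape(-1,3);m=np.isfinite(q[:,2])&(q[:,2]>.125)&(q[:,2]<.15);q=q[m];m=np.hypot(q[:,0]-.562,q[:,1]+.21)<.14;q=q[m]
print(len(q),cv2.minAreaRect(np.float32(q[:,:2])),np.median(q[:,2]), q[:,:2].min(0),q[:,:2].max(0))
E
```

```text
t 2.23 tcp [ 0.5119 -0.2373  0.1926] phi 39.15 down [-0.011  0.01  -1.   ] q [-0.633  0.489  1.608  0.002  1.059 -1.317] F [-0.66 -0.42 -0.05] M [ 0.02 -0.1  -0.  ] w 0.0872
togo cm [-0.75 -0.76 -1.  ] rot [ 0.054 -0.003 -0.015]
13737 ((0.5595598816871643, -0.20652197301387787), (0.1405586153268814, 0.1854555457830429), 36.160343170166016) 0.13896254150579582 [ 0.4491171  -0.32164944] [ 0.64894433 -0.09130538]
```

View pics/w1.png

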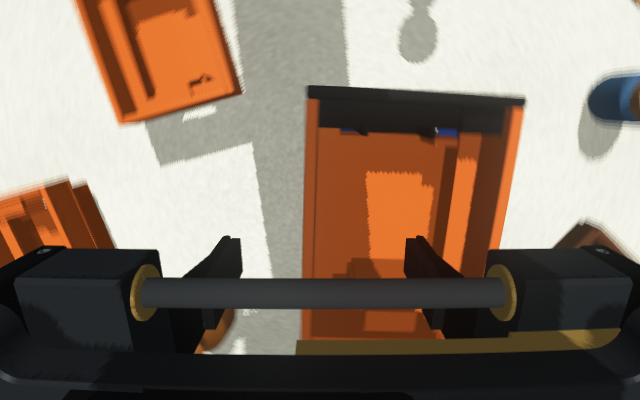

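The wrist view shows the near long wall (columns 305–318) between the open fingers (240–405). It agrees with the fixed cameras to 0.5 mm across the wall. I'll align and descend.

Emit:
arm_command --pt "-0.4 -0.4 -0.5 0.054 -0.003 -0.015 8.7" --pt "-0.3 -0.4 -0.5 0 0 0 8.7" --pt "0 0 0 0 0 0 8.7"

```text
time: 2.65
position: [0.5083, -0.2506, 0.1996]
tool_rot: [-0.217, 0.673, 0.217, 0.673]
ft_force: [-0.6, 0.3, 0.5]
grip_width: 0.0869
```

```bash
python3 -c "
from h import *
togo((.509,-.2495,.104),36.05)"
```

```text
t 2.65 tcp [ 0.5083 -0.2506  0.1996] phi 35.72 down [ 0.001 -0.    -1.   ] q [-0.655  0.477  1.606  0.     1.058 -1.279] F [-0.63  0.27  0.46] M [ 0.06 -0.1   0.  ] w 0.0869
togo cm [9.56 0.06 0.12] rot [-0.006  0.     0.001]
```

Emit:
arm_command --pt "3.2 0.03 0.1 -0.006 0 0 8.7" --pt "3.2 0 0 0 0 0 8.7" --pt "2.4 0 0 0 0 0 8.7" --pt "0.8 0 0 0 0 0 8.7" --pt "0 0 0 0 0 0 8.7" --pt "0 0 0 0 0 0 0" --pt "0 0 0 0 0 0 0" --pt "0 0 0 0 0 0 0" --pt "0 0 0 0 0 0 0" --pt "0 0 0 0 0 0 0" --pt "0 0 0 0 0 0 0" --grip_force 50

```text
time: 4.03
position: [0.5124, -0.253, 0.1062]
tool_rot: [-0.22, 0.67, 0.214, 0.676]
ft_force: [-0.2, -0.0, -0.1]
grip_width: 0.0352
```

```bash
python3 -c "
from h import *
togo((.509,-.2495,.104),36.05)"
```

```text
t 4.03 tcp [ 0.5124 -0.253   0.1062] phi 35.75 down [ 0.01  -0.007 -1.   ] q [-6.540e-01  6.110e-01  1.679e+00  1.000e-03  8.390e-01 -1.279e+00] F [-0.23 -0.04 -0.08] M [ 0.03 -0.11 -0.01] w 0.0352
togo cm [ 0.21  0.48 -0.08] rot [-0.005  0.004  0.012]
```

Emit:
arm_command --pt "0.2 0.45 0 0 0 0.012 0" --pt "0 0 0 0 0 0 0" --pt "0 0 0 0 0 0 0" --pt "0 0 0 0 0 0 0" --pt "0 0 0 0 0 0 0"

```text
time: 4.65
position: [0.5094, -0.2491, 0.1039]
tool_rot: [-0.216, 0.672, 0.218, 0.674]
ft_force: [0.7, 0.0, -0.3]
grip_width: 0.0076
```

```bash
python3 -c "
from h import *
togo((.509,-.2495,.104),36.05)"
```

```text
t 4.65 tcp [ 0.5094 -0.2491  0.1039] phi 35.77 down [ 0.002  0.003 -1.   ] q [-0.654  0.614  1.683  0.005  0.845 -1.282] F [ 0.7   0.01 -0.3 ] M [-0.02 -0.04  0.03] w 0.0076
togo cm [-0.01 -0.01 -0.06] rot [-0.005  0.003 -0.002]
```

Emit:
arm_command --pt "-0.5 0 0 0 0 0 0" --pt "-1 0 0 0 0 0 0" --pt "-1.5 0 0 0 0 0 0" --pt "-1.5 0 0 0 0 0 0" --pt "-1.5 0 0 0 0 0 0" --pt "-1.5 0 0 0 0 0 0" --pt "-1.5 0 0 0 0 0 0" --pt "-1.5 0 0 0 0 0 0" --pt "-1.5 0 0 0 0 0 0" --pt "-1.5 0 0 0 0 0 0" --pt "-1.5 0 0 0 0 0 0" --pt "0 0 0 0 0 0 0"

```text
time: 6.15
position: [0.509, -0.2495, 0.2655]
tool_rot: [-0.217, 0.672, 0.218, 0.674]
ft_force: [0.1, -0.1, -2.0]
grip_width: 0.0078
```

```bash
python3 - <<'E'
from h import *
togo((.5485,.119,.25),93)
p,d=optics.camera("scene");cv2.imwrite("pics/s2.png",p[100:350,150:450])
P=cloud(cam("scene"),d)
for lo,hi in((.07,.1),(.2,.32)):
    q=P[150:330,200:420].reshape(-1,3);q=q[np.isfinite(q[:,2])&(q[:,2]>lo)&(q[:,2]<hi)&(np.hypot(q[:,0]-.56,q[:,1]+.21)<.15)];print(lo,len(q),cv2.minAreaRect(np.float32(q[:,:2])),q[:,2].max())
E
```

```text
t 6.15 tcp [ 0.509  -0.2495  0.2655] phi 35.78 down [ 0.003  0.002 -1.   ] q [-0.655  0.4    1.531  0.004  1.21  -1.281] F [ 0.08 -0.05 -1.98] M [-0.14 -0.1   0.04] w 0.0078
togo cm [ 1.65 27.59 24.75] rot [-0.999  0.003  0.001]
0.07 798 ((0.5689393877983093, -0.22025328874588013), (0.1400342583656311, 0.16767878830432892), 35.94292068481445) 0.09400241203596549
0.2 4153 ((0.5578112602233887, -0.21629811823368073), (0.15415239334106445, 0.19126148521900177), 35.88310623168945) 0.31843070477471025
```

View pics/s2.png

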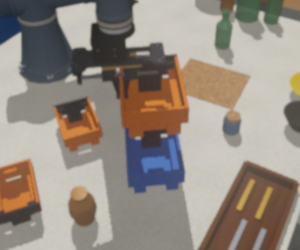

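The orange crate is out and hanging level (wrist −2.0 N), and the blue one stayed in place. I'll carry it to the mat.

Emit:
arm_command --pt "0 1.5 1.3 0 0 0 0" --pt "0 2.8 2.5 0 0 0 0" --pt "0 2.8 2.5 0 0 0 0" --pt "0 2.8 2.5 0 0 0 0" --pt "0 2.8 2.5 0 0 0 0" --pt "0 2.8 2.5 0 0 0 0" --pt "0 2.8 2.5 0 0 0 0" --pt "0 2.8 2.5 0 0 0 0" --pt "0 2.8 2.5 0 0 0 0" --pt "0 2.8 2.5 0 0 0 0" --pt "0 1.0 1.0 0 0 0 0" --pt "0 0 0 0 0 0 0"

```text
time: 7.7
position: [0.5367, 0.1468, 0.2581]
tool_rot: [-0.21, 0.679, 0.226, 0.666]
ft_force: [-0.2, -0.5, -2.6]
grip_width: 0.0075
```

Emit:
arm_command --pt "0 0 0 -0.08 0 0 0" --pt "0 0 0 -0.115 0 0 0" --pt "0 0 0 -0.115 0 0 0" --pt "0 0 0 -0.115 0 0 0" --pt "0 0 0 -0.115 0 0 0" --pt "0 0 0 -0.115 0 0 0" --pt "0 0 0 -0.115 0 0 0" --pt "0 0 0 -0.115 0 0 0" --pt "0 0 0 -0.115 0 0 0" --pt "0 0 0 0 0 0 0"

```text
time: 8.95
position: [0.5324, 0.1339, 0.2549]
tool_rot: [-0.508, 0.487, 0.529, 0.474]
ft_force: [-0.0, -0.0, -2.1]
grip_width: 0.0078
```

```bash
python3 - <<'E'
from h import *
togo((.5485,.119,.109),93)
p,d=optics.camera("top");cv2.imwrite("pics/t3.png",p)
P=cloud(cam("top"),d).reshape(-1,3)
h=cv2.cvtColor(p,cv2.COLOR_BGR2HSV);m=cv2.inRange(h,(100,90,40),(130,255,255));m[:, :330]=0;m[:130]=0;m[250:]=0;m[:,450:]=0
q=P[m.ravel()>0];q=q[q[:,2]>.075];print('blue rim',len(q),cv2.minAreaRect(np.float32(q[:,:2])),np.median(q[:,2]))
E
```

```text
t 8.95 tcp [0.5324 0.1339 0.2549] phi 94.32 down [-0.035  0.008 -0.999] q [ 0.037  0.401  1.563  0.01   1.212 -1.613] F [-0.   -0.   -2.13] M [-0.08 -0.13 -0.04] w 0.0078
togo cm [14.51 -1.98 -1.76] rot [ 0.023  0.01  -0.034]
blue rim 413 ((0.5640444755554199, -0.21456168591976166), (0.1385294646024704, 0.18054014444351196), 36.344879150390625) 0.08740583764236365
```

View pics/t3.png

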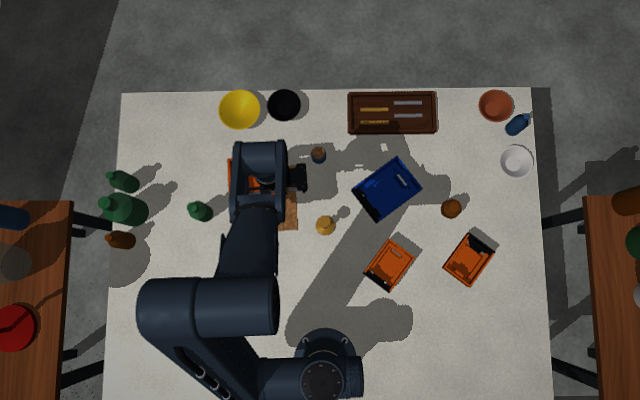

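Emit:
arm_command --pt "0 -1.0 -0.9 0.023 0.01 -0.034 0" --pt "0 -0.9 -0.9 0 0 0 0" --pt "2 0 0 0 0 0 0" --pt "3 0 0 0 0 0 0" --pt "3 0 0 0 0 0 0" --pt "3 0 0 0 0 0 0" --pt "2 0 0 0 0 0 0" --pt "0 0 0 0 0 0 0"

```text
time: 10.0
position: [0.5621, 0.1106, 0.122]
tool_rot: [0.514, -0.487, -0.506, -0.492]
ft_force: [-0.7, 0.2, -0.9]
grip_width: 0.0078
```

```bash
python3 - <<'E'
from h import *
togo((.5485,.119,.059),93)
E
```

```text
t 10.0 tcp [0.5621 0.1106 0.122 ] phi 92.33 down [ 0.012 -0.003 -1.   ] q [ 1.000e-03  5.890e-01  1.665e+00 -3.000e-03  8.760e-01 -1.609e+00] F [-0.66  0.18 -0.89] M [-0.03 -0.17 -0.01] w 0.0078
togo cm [6.28 1.4  0.92] rot [-0.012 -0.003  0.012]
```

Emit:
arm_command --pt "0.3 0.7 0.45 -0.012 -0.003 0.012 0" --pt "1.5 0.7 0.45 0 0 0 0" --pt "1.5 0 0 0 0 0 0" --pt "1.5 0 0 0 0 0 0" --pt "0.7 0 0 0 0 0 0" --pt "0.3 0 0 0 0 0 0" --pt "0 0 0 0 0 0 0"

```text
time: 10.88
position: [0.5522, 0.1188, 0.0649]
tool_rot: [0.515, -0.485, -0.511, -0.489]
ft_force: [0.6, -0.6, -1.4]
grip_width: 0.0074
```

```bash
python3 - <<'E'
from h import *
togo((.5485,.119,.057),93)
E
```

```text
t 10.88 tcp [0.5522 0.1188 0.0649] phi 93.04 down [ 0.008  0.    -1.   ] q [ 0.014  0.673  1.715  0.     0.746 -1.61 ] F [ 0.64 -0.61 -1.43] M [-0.07 -0.19  0.02] w 0.0074
togo cm [0.79 0.38 0.04] rot [ 0.001 -0.     0.008]
```

Emit:
arm_command --pt "0.3 0 0 0 0 0.008 0" --pt "0.2 0 0 0 0 0 0" --pt "0.2 0 0 0 0 0 0" --pt "0.1 0 0 0 0 0 0" --pt "0 0 0 0 0 0 0"

```text
time: 11.5
position: [0.5532, 0.1187, 0.0573]
tool_rot: [0.513, -0.486, -0.513, -0.487]
ft_force: [-0.1, 0.4, -1.5]
grip_width: 0.008
```

```bash
python3 - <<'E'
from h import *
togo((.5485,.119,.057),93)
E
```

```text
t 11.5 tcp [0.5532 0.1187 0.0573] phi 93.03 down [ 0.002 -0.    -1.   ] q [ 0.014  0.688  1.711 -0.     0.741 -1.61 ] F [-0.08  0.42 -1.46] M [ 0.03 -0.1   0.06] w 0.008
togo cm [0.03 0.47 0.05] rot [ 0.001 -0.     0.002]
```

Emit:
arm_command --pt "0.15 0 0 0 0 0 0" --pt "0.15 0 0 0 0 0 0" --pt "0 0 0 0 0 0 0"

```text
time: 11.88
position: [0.5533, 0.1188, 0.0573]
tool_rot: [0.514, -0.486, -0.513, -0.487]
ft_force: [-0.0, 0.4, -1.0]
grip_width: 0.0075
```

Emit:
arm_command --pt "0 0 0 0 0 0 3" --pt "0 0 0 0 0 0 3" --pt "0 0 0 0 0 0 4" --pt "0 0 0 0 0 0 4" --pt "-1 0 0 0 0 0 5" --pt "-4 0 0 0 0 0 5" --pt "-5 0 0 0 0 0 6" --pt "-5 0 0 0 0 0 8.7" --pt "-3 0 0 0 0 0 8.7" --pt "0 0 0 0 0 0 8.7"

```text
time: 13.12
position: [0.5537, 0.1188, 0.2455]
tool_rot: [0.514, -0.485, -0.512, -0.488]
ft_force: [-0.6, 0.6, -1.0]
grip_width: 0.0816
```

```bash
python3 - <<'E'
from h import *
togo((.6938,.0175,.2),-54)
p,d=optics.camera("scene");cv2.imwrite("pics/s4.png",p[100:350,150:450])
P=cloud(cam("scene"),d).reshape(-1,3)
h=cv2.cvtColor(p,cv2.COLOR_BGR2HSV)
m=cv2.inRange(h,(100,90,40),(130,255,255)).ravel()>0
def rect(nm,q): print(nm,len(q),cv2.minAreaRect(np.float32(q[:,:2])),np.median(q[:,2]))
k=m&(np.hypot(P[:,0]-.562,P[:,1]+.211)<.13)&(P[:,2]>.08)&(P[:,2]<.1); rect('blue scene',P[k])
k=(np.hypot(P[:,0]-.55,P[:,1]-.185)<.14)&(P[:,2]>.085)&(P[:,2]<.105); rect('orange rim',P[k])
E
```

```text
t 13.12 tcp [0.5537 0.1188 0.2455] phi 93.02 down [ 0.006  0.    -1.   ] q [ 0.014  0.419  1.56   0.     1.156 -1.61 ] F [-0.58  0.56 -1.  ] M [ 0.13 -0.16 -0.01] w 0.0816
togo cm [  4.63 -13.43 -10.85] rot [2.566e+00 8.000e-03 2.000e-03]
blue scene 519 ((0.5652348399162292, -0.21477028727531433), (0.13425032794475555, 0.18055459856987), 35.92542266845703) 0.08888551366514041
orange rim 453 ((0.5495445728302002, 0.18157067894935608), (0.19041869044303894, 0.1460578441619873), 2.863656997680664) 0.09034196663201588
```

The orange crate stands on the mat (rim z 0.090, centre 0.550, 0.182) and the blue crate hasn't moved. Now for the jar.

Emit:
arm_command --pt "0.8 -3.3 -2.7 0 0 0 8.7" --pt "0.8 -3.3 -2.7 0 0 0 8.7" --pt "0.8 -3.3 -2.7 0 0 0 8.7" --pt "0.8 -3.3 -2.7 0 0 0 8.7" --pt "0 0 0 0.18 0 0 8.7" --pt "0 0 0 0.18 0 0 8.7" --pt "0 0 0 0.18 0 0 8.7" --pt "0 0 0 0.18 0 0 8.7" --pt "0 0 0 0.18 0 0 8.7" --pt "0 0 0 0.18 0 0 8.7" --pt "0 0 0 0.18 0 0 8.7" --pt "0 0 0 0.18 0 0 8.7"

```text
time: 14.68
position: [0.6775, 0.0159, 0.1806]
tool_rot: [-0.044, 0.722, 0.052, 0.688]
ft_force: [-1.0, -0.4, 0.9]
grip_width: 0.0872
```

Emit:
arm_command --pt "0 0 0 0.18 0 0 8.7" --pt "0 0 0 0.18 0 0 8.7" --pt "0 0 0 0.18 0 0 8.7" --pt "0 0 0 0.18 0 0 8.7" --pt "0 0 0 0.18 0 0 8.7" --pt "0 0 0 0.18 0 0 8.7" --pt "0 0 0 0 0 0 8.7"

```text
time: 15.55
position: [0.6667, 0.0171, 0.1627]
tool_rot: [0.323, 0.65, -0.342, 0.596]
ft_force: [0.2, -1.2, 0.3]
grip_width: 0.0871
```

```bash
python3 - <<'E'
from h import *
togo((.6938,.0175,.15),-54)
E
```

```text
t 15.55 tcp [0.6667 0.0171 0.1627] phi -56.28 down [-0.081  0.012 -0.997] q [-1.420e-01  6.820e-01  1.306e+00  1.000e-03  1.234e+00  8.380e-01] F [ 0.2  -1.23  0.29] M [-0.03 -0.04  0.01] w 0.0871
togo cm [1.05 2.35 1.54] rot [-0.038 -0.056  0.059]
```

Emit:
arm_command --pt "0.5 1.2 0.8 -0.038 -0.056 0.059 8.7" --pt "0.3 1.2 0.8 0 0 0 8.7" --pt "0 0 0 0 0 0 8.7"

```text
time: 15.92
position: [0.6928, 0.0181, 0.1489]
tool_rot: [0.317, 0.634, -0.318, 0.63]
ft_force: [-0.4, -0.9, -1.1]
grip_width: 0.0869
```

```bash
python3 - <<'E'
from h import *
togo((.6938,.0175,.022),-54)
o=robot.get_obs();p,d=optics.camera("wrist");cv2.imwrite("pics/w5.png",p)
P=cloud(cam("wrist",o),d).reshape(-1,3)
k=(np.hypot(P[:,0]-.694,P[:,1]-.0175)<.05)&(P[:,2]>.057)&(P[:,2]<.075)
print(k.sum(),cv2.minEnclosingCircle(np.float32(P[k,:2])),np.median(P[k],0))
s=P[(np.hypot(P[:,0]-.694,P[:,1]-.0175)<.05)&(P[:,2]>.01)&(P[:,2]<.045)]
if len(s)>20:
    x=np.linalg.lstsq(np.c_[2*s[:,:2],np.ones(len(s))],(s[:,:2]**2).sum(1),rcond=None)[0];print('side',x[:2],np.sqrt(x[2]+x[0]**2+x[1]**2),len(s))
E
```

```text
t 15.93 tcp [0.6928 0.0181 0.1489] phi -53.4 down [-0.006  0.001 -1.   ] q [-0.135  0.701  1.306 -0.     1.14   0.797] F [-0.38 -0.9  -1.08] M [-0.09  0.01  0.  ] w 0.0869
togo cm [12.69  0.1   0.16] rot [ 0.01  -0.004  0.004]
2392 ((0.6935450434684753, 0.02005043253302574), 0.02201375737786293) [0.69472327 0.02090874 0.06444466]
side [0.69333532 0.02001449] 0.025702095470494932 366
```

Emit:
arm_command --pt "2.5 0.1 0.0 0.01 -0.004 0.004 8.7" --pt "2.5 0 0 0 0 0 8.7" --pt "2.5 0 0 0 0 0 8.7" --pt "1.0 0 0 0 0 0 8.7" --pt "0 0 0 0 0 0 8.7"

```text
time: 16.6
position: [0.6896, 0.0189, 0.0615]
tool_rot: [0.318, 0.633, -0.32, 0.629]
ft_force: [-0.2, 0.3, 0.3]
grip_width: 0.0872
```

```bash
python3 - <<'E'
from h import *
togo((.6935,.019,.021),-54)
E
```

```text
t 16.6 tcp [0.6896 0.0189 0.0615] phi -53.66 down [-0.006  0.    -1.   ] q [-1.340e-01  8.040e-01  1.366e+00 -1.000e-03  9.770e-01  8.030e-01] F [-0.17  0.27  0.3 ] M [0.04 0.05 0.01] w 0.0872
togo cm [4.04 0.34 0.24] rot [ 0.006 -0.004  0.004]
```

Emit:
arm_command --pt "0.5 0.3 0.2 0.006 -0.004 0.004 8.7" --pt "1.5 0.05 0.05 0 0 0 8.7" --pt "1.3 0.05 0.05 0 0 0 8.7" --pt "0.6 0 0 0 0 0 8.7" --pt "0 0 0 0 0 0 8.7"

```text
time: 17.23
position: [0.6964, 0.0186, 0.022]
tool_rot: [0.321, 0.629, -0.321, 0.632]
ft_force: [-0.2, 0.1, 0.4]
grip_width: 0.0869
```

```bash
python3 - <<'E'
from h import *
togo((.6935,.019,.021),-54)
E
```

```text
t 17.23 tcp [0.6964 0.0186 0.022 ] phi -53.99 down [ 0.004 -0.001 -1.   ] q [-1.330e-01  8.620e-01  1.367e+00 -1.000e-03  9.090e-01  8.100e-01] F [-0.21  0.05  0.44] M [-0.03 -0.    0.  ] w 0.0869
togo cm [ 0.1  -0.22 -0.2 ] rot [ 0.     0.003 -0.003]
```

Emit:
arm_command --pt "0.1 -0.22 -0.2 0 0.003 -0.003 8.7" --pt "0 0 0 0 0 0 4" --pt "0 0 0 0 0 0 4" --pt "0 0 0 0 0 0 4" --pt "0 0 0 0 0 0 4" --pt "0 0 0 0 0 0 4" --pt "0 0 0 0 0 0 4" --pt "0 0 0 0 0 0 4" --grip_force 30

```text
time: 18.23
position: [0.6941, 0.0189, 0.0222]
tool_rot: [0.321, 0.629, -0.321, 0.631]
ft_force: [0.2, 0.4, 0.3]
grip_width: 0.0513
```

```bash
python3 - <<'E'
from h import *
togo((.6935,.019,.021),-54)
E
```

```text
t 18.23 tcp [0.6941 0.0189 0.0222] phi -53.98 down [ 0.002 -0.001 -1.   ] q [-1.330e-01  8.600e-01  1.371e+00 -1.000e-03  9.090e-01  8.090e-01] F [0.22 0.4  0.33] M [-0.01 -0.02 -0.06] w 0.0513
togo cm [ 0.12 -0.04 -0.04] rot [ 0.     0.002 -0.001]
```

Jar gripped (51.3 mm). Next is lifting it and carrying it over the blue crate.

Emit:
arm_command --pt "-0.7 0 0 0 0 0 4" --pt "-2.5 0 0 0 0 0 4" --pt "-3 0 0 0 0 0 4" --pt "-3 0 0 0 0 0 4" --pt "-3 0 0 0 0 0 4" --pt "-1.5 0 0 0 0 0 4" --pt "0 -1.7 0.7 0 0 0 4" --pt "0 -3.2 1.5 0 0 0 4" --pt "0 -3.2 1.5 0 0 0 4" --pt "0 -3.2 1.5 0 0 0 4" --pt "0 -3.2 1.5 0 0 0 4" --pt "0 -3.2 1.5 0 0 0 4"

```text
time: 19.73
position: [0.5865, -0.157, 0.1553]
tool_rot: [0.318, 0.637, -0.322, 0.625]
ft_force: [0.5, -0.5, -0.8]
grip_width: 0.051
```

Emit:
arm_command --pt "0 -3.2 1.5 0 0 0 4" --pt "0 -1.7 0.7 0 0 0 4" --pt "0 0 0 0 0 0 4"

```text
time: 20.1
position: [0.5532, -0.2075, 0.152]
tool_rot: [0.319, 0.639, -0.324, 0.62]
ft_force: [0.6, 0.6, -0.4]
grip_width: 0.0514
```

```bash
python3 - <<'E'
from h import *
togo((.562,-.211,.14),-54)
o=robot.get_obs();p,d=optics.camera("wrist");cv2.imwrite("pics/w6.png",p)
P=cloud(cam("wrist",o),d).reshape(-1,3)
q=P[(np.hypot(P[:,0]-.562,P[:,1]+.211)<.14)&(P[:,2]>.084)&(P[:,2]<.097)];print(len(q),cv2.minAreaRect(np.float32(q[:,:2])))
E
```

```text
t 20.1 tcp [ 0.5532 -0.2075  0.152 ] phi -54.13 down [-0.026  0.006 -1.   ] q [-0.543  0.58   1.566 -0.01   1.021  0.406] F [ 0.64  0.56 -0.43] M [-0.01 -0.07  0.01] w 0.0514
togo cm [1.17 0.52 0.83] rot [-0.002 -0.021  0.018]
7378 ((0.5650377869606018, -0.20548555254936218), (0.1304061859846115, 0.19061408936977386), 36.10643005371094)
```

View pics/w6.png

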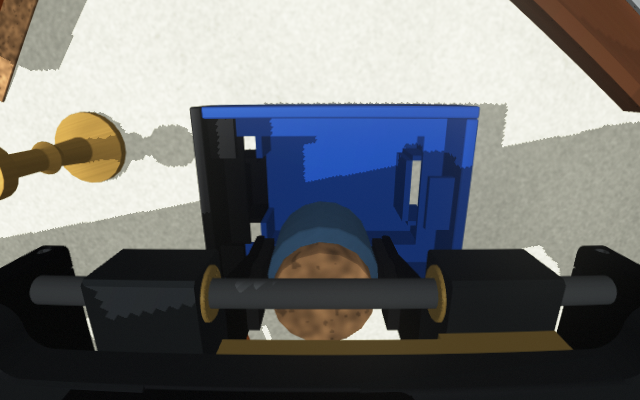

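The wrist view shows the jar held at (323,270). The blue crate's black end is at left (column 200) and its plain end at right (470), with the jar roughly mid-length. I'll align and lower it.

Emit:
arm_command --pt "0.3 0.3 0.4 -0.002 -0.021 0.018 4" --pt "0.7 0.2 0.4 0 0 0 4" --pt "0 0 0 0 0 0 4"

```text
time: 20.52
position: [0.5637, -0.2071, 0.1408]
tool_rot: [0.32, 0.631, -0.319, 0.631]
ft_force: [0.8, -0.1, -0.8]
grip_width: 0.0513
```

Emit:
arm_command --pt "1.5 0 0 0 0 0 4" --pt "2 0 0 0 0 0 4" --pt "2 0 0 0 0 0 4" --pt "1.5 0 0 0 0 0 4" --pt "0 0 0 0 0 0 4"

```text
time: 21.15
position: [0.5642, -0.2049, 0.0657]
tool_rot: [0.32, 0.632, -0.318, 0.63]
ft_force: [-0.3, 0.6, -1.4]
grip_width: 0.0512
```

```bash
python3 - <<'E'
from h import *
togo((.562,-.211,.0285),-54)
E
```

```text
t 21.15 tcp [ 0.5642 -0.2049  0.0657] phi -53.6 down [-0.001  0.003 -1.   ] q [-0.535  0.706  1.614  0.003  0.824  0.398] F [-0.31  0.55 -1.38] M [-0.02 -0.   -0.04] w 0.0512
togo cm [ 3.72 -0.54  0.37] rot [ 0.007 -0.003 -0.001]
```

Emit:
arm_command --pt "0.2 -0.5 0.35 0.007 -0.003 0 4" --pt "1.3 0 0 0 0 0 4" --pt "1.2 0 0 0 0 0 4" --pt "0.5 0 0 0 0 0 4" --pt "0 0 0 0 0 0 4"

```text
time: 21.78
position: [0.5632, -0.2119, 0.0327]
tool_rot: [0.321, 0.629, -0.321, 0.631]
ft_force: [0.0, 0.4, -1.3]
grip_width: 0.0513
```

```bash
python3 - <<'E'
from h import *
togo((.562,-.211,.0285),-54)
E
```

```text
t 21.77 tcp [ 0.5632 -0.2119  0.0327] phi -54.04 down [ 0.003 -0.001 -1.   ] q [-5.460e-01  7.580e-01  1.626e+00  1.000e-03  7.540e-01  3.970e-01] F [ 0.02  0.42 -1.35] M [ 0.06 -0.05 -0.01] w 0.0513
togo cm [ 0.42 -0.05 -0.15] rot [-0.001  0.003 -0.002]
```

Emit:
arm_command --pt "0.2 0 0 0 0 0 4" --pt "0.2 0 0 0 0 0 4" --pt "0.1 0 0 0 0 0 4" --pt "0 0 0 0 0 0 4" --pt "0 0 0 0 0 0 6.5" --pt "0 0 0 0 0 0 6.5" --pt "0 0 0 0 0 0 6.5" --pt "0 0 0 0 0 0 6.5"

```text
time: 22.78
position: [0.5646, -0.2125, 0.0291]
tool_rot: [0.321, 0.627, -0.321, 0.633]
ft_force: [-0.1, -0.1, 0.1]
grip_width: 0.0648
```

Emit:
arm_command --pt "-1 0 0 0 0 0 6.5" --pt "-2 0 0 0 0 0 6.5" --pt "-3 0 0 0 0 0 6.5" --pt "-4 0 0 0 0 0 6.5" --pt "-5 0 0 0 0 0 6.5" --pt "-5 0 0 0 0 0 8.7" --pt "0 0 0 0 0 0 8.7"

```text
time: 23.65
position: [0.5636, -0.2121, 0.2391]
tool_rot: [0.321, 0.626, -0.321, 0.634]
ft_force: [-0.0, -0.8, -0.3]
grip_width: 0.0779
```

```bash
python3 - <<'E'
from h import *
togo((.553,.117,.22),-87)
C={}
for n in("scene","top"):
    p,d=optics.camera(n);P=cloud(cam(n),d).reshape(-1,3);cv2.imwrite(f"pics/{n}7.png",p)
    m=cv2.inRange(cv2.cvtColor(p,cv2.COLOR_BGR2HSV),(100,90,40),(130,255,255)).ravel()>0
    q=P[m&(np.hypot(P[:,0]-.562,P[:,1]+.211)<.13)&(P[:,2]>.082)&(P[:,2]<.1)]
    if len(q)>20: print(n,'blue',len(q),cv2.minAreaRect(np.float32(q[:,:2])))
    q=P[~m&(np.hypot(P[:,0]-.562,P[:,1]+.211)<.05)&(P[:,2]>.055)&(P[:,2]<.08)]
    if len(q)>20: print(n,'jartop',len(q),cv2.minEnclosingCircle(np.float32(q[:,:2])),np.median(q[:,2]))
    q=P[(np.hypot(P[:,0]-.55,P[:,1]-.185)<.14)&(P[:,2]>.083)&(P[:,2]<.105)]
    if len(q)>20: print(n,'orange',len(q),cv2.minAreaRect(np.float32(q[:,:2])),np.median(q[:,2]))
s=cv2.imread("pics/scene7.png")[140:300,250:410];cv2.imwrite("pics/s7.png",cv2.resize(s,None,fx=3,fy=3))
E
```

```text
t 23.65 tcp [ 0.5636 -0.2121  0.2391] phi -54.04 down [ 0.009 -0.005 -1.   ] q [-5.460e-01  4.740e-01  1.481e+00  1.000e-03  1.176e+00  3.970e-01] F [-0.02 -0.78 -0.31] M [-0.03 -0.01 -0.02] w 0.0779
togo cm [  1.75  18.46 -27.27] rot [ 0.575  0.007 -0.007]
scene blue 489 ((0.5642798542976379, -0.21348237991333008), (0.13431866466999054, 0.18309906125068665), 35.95941162109375)
scene jartop 234 ((0.5626304149627686, -0.21425864100456238), 0.02443055808544159) 0.06872648742522608
scene orange 541 ((0.5500829815864563, 0.18188057839870453), (0.19035379588603973, 0.146344855427742), 3.1713922023773193) 0.08981213365635043
top blue 49 ((0.587739109992981, -0.21677115559577942), (0.2199118286371231, 0.07677239924669266), 83.95256805419922)
top orange 419 ((0.5496037602424622, 0.18290314078330994), (0.1905474066734314, 0.140533447265625), 3.0886383056640625) 0.09079421076846872
```

View pics/s7.png

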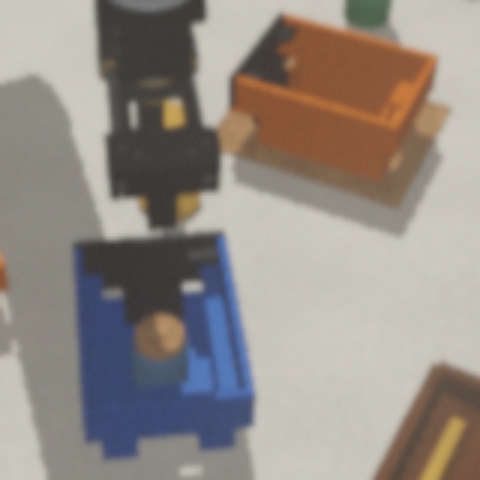

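The jar stands upright in the blue crate (crop (160,335), top z 0.069). The orange crate is on the mat at yaw 183° with its black end towards the robot. I'll regrasp the same wall with the tool turned half round.

Emit:
arm_command --pt "0.1 2.6 -3.9 0 0 0 8.7" --pt "0.1 2.6 -3.9 0 0 0 8.7" --pt "0.1 2.6 -3.9 0 0 0 8.7" --pt "0.1 2.6 -3.9 0 0 0 8.7" --pt "0.1 2.6 -3.9 0 0 0 8.7" --pt "0.1 2.6 -3.9 0 0 0 8.7" --pt "0.1 2.6 -3.9 0 0 0 8.7" --pt "0 0 0 0.145 0 0 8.7" --pt "0 0 0 0.145 0 0 8.7" --pt "0 0 0 0.145 0 0 8.7" --pt "0 0 0 0.145 0 0 8.7" --pt "0 0 0 0 0 0 8.7"

```text
time: 25.25
position: [0.5305, 0.1291, 0.2044]
tool_rot: [0.481, 0.521, -0.504, 0.493]
ft_force: [0.1, 0.6, 0.6]
grip_width: 0.0868
```

```bash
python3 - <<'E'
from h import *
togo((.553,.117,.16),-86.9)
E
```

```text
t 25.25 tcp [0.5305 0.1291 0.2044] phi -88.34 down [-0.05   0.005 -0.999] q [0.03  0.464 1.616 0.007 1.112 1.568] F [0.11 0.55 0.6 ] M [0.03 0.02 0.03] w 0.0868
togo cm [4.32 2.43 1.3 ] rot [-0.025 -0.007  0.05 ]
```

Emit:
arm_command --pt "0.3 1.2 0.65 -0.025 -0.007 0.05 8.7" --pt "1.0 1.2 0.65 0 0 0 8.7" --pt "1.5 0 0 0 0 0 8.7" --pt "0.8 0 0 0 0 0 8.7" --pt "0 0 0 0 0 0 8.7"

```text
time: 25.88
position: [0.5527, 0.1166, 0.1613]
tool_rot: [0.482, 0.517, -0.487, 0.512]
ft_force: [0.9, -0.1, -0.1]
grip_width: 0.0871
```

```bash
python3 - <<'E'
from h import *
togo((.553,.117,.057),-86.9)
o=robot.get_obs();p,d=optics.camera("wrist")
P=cloud(cam("wrist",o),d).reshape(-1,3)
q=P[(np.hypot(P[:,0]-.55,P[:,1]-.183)<.14)&(P[:,2]>.082)&(P[:,2]<.1)];print(len(q),cv2.minAreaRect(np.float32(q[:,:2])),q.min(0),q.max(0))
E
```

```text
t 25.88 tcp [0.5527 0.1166 0.1613] phi -86.55 down [-0.01  0.   -1.  ] q [1.000e-02 5.300e-01 1.639e+00 1.000e-03 9.830e-01 1.520e+00] F [ 0.9  -0.13 -0.05] M [0.03 0.04 0.06] w 0.0871
togo cm [10.43  0.13 -0.03] rot [ 0.006 -0.001  0.01 ]
10711 ((0.5480680465698242, 0.1854420304298401), (0.1906573325395584, 0.1400979459285736), 3.096223831176758) [0.45223767 0.11075502 0.08200607] [0.64663202 0.25993063 0.09596063]
```

Emit:
arm_command --pt "2.5 0 -0.1 0.006 -0.001 0.01 8.7" --pt "2.5 0 0 0 0 0 8.7" --pt "2.5 0 0 0 0 0 8.7" --pt "1.2 0 0 0 0 0 8.7" --pt "0 0 0 0 0 0 8.7"

```text
time: 26.55
position: [0.5556, 0.1185, 0.0754]
tool_rot: [0.488, 0.512, -0.484, 0.516]
ft_force: [0.4, -0.1, 1.2]
grip_width: 0.0872
```

```bash
python3 - <<'E'
from h import *
togo((.553,.118,.057),-86.9)
E
```

```text
t 26.55 tcp [0.5556 0.1185 0.0754] phi -86.82 down [ 0.008  0.    -1.   ] q [0.013 0.658 1.702 0.    0.773 1.528] F [ 0.35 -0.13  1.19] M [ 0.01 -0.   -0.02] w 0.0872
togo cm [ 1.83 -0.27  0.03] rot [ 0.001  0.    -0.008]
```

Emit:
arm_command --pt "0.9 -0.27 0 0 0 -0.008 8.7" --pt "0.7 0 0 0 0 0 8.7" --pt "0.2 0 0 0 0 0 8.7" --pt "0 0 0 0 0 0 0" --pt "0 0 0 0 0 0 0" --pt "0 0 0 0 0 0 0" --pt "0 0 0 0 0 0 0" --pt "0 0 0 0 0 0 0" --pt "0 0 0 0 0 0 0" --pt "0 0 0 0 0 0 0" --pt "0 0 0 0 0 0 0" --pt "0 0 0 0 0 0 0" --grip_force 50

```text
time: 28.05
position: [0.555, 0.1184, 0.059]
tool_rot: [0.487, 0.512, -0.485, 0.515]
ft_force: [0.8, 0.1, -0.5]
grip_width: 0.0079
```

```bash
python3 - <<'E'
from h import *
togo((.553,.118,.057),-86.9)
E
```

```text
t 28.05 tcp [0.555  0.1184 0.059 ] phi -86.81 down [ 0.006 -0.    -1.   ] q [ 0.013  0.686  1.709 -0.     0.742  1.529] F [ 0.8   0.11 -0.5 ] M [ 0.06  0.03 -0.02] w 0.0079
togo cm [ 0.2  -0.21  0.03] rot [ 0.002  0.    -0.006]
```

Emit:
arm_command --pt "-0.5 0 0 0 0 0 0" --pt "-1 0 0 0 0 0 0" --pt "-2 0 0 0 0 0 0" --pt "-2.2 0 0 0 0 0 0" --pt "-2.2 0 0 0 0 0 0" --pt "-2.2 0 0 0 0 0 0" --pt "-2.2 0 0 0 0 0 0" --pt "-2.2 0 0 0 0 0 0" --pt "-2.2 0 0 0 0 0 0" --pt "-2.2 0 0 0 0 0 0" --pt "-1.5 0 0 0 0 0 0" --pt "0 0 0 0 0 0 0"

```text
time: 29.55
position: [0.5506, 0.1181, 0.2738]
tool_rot: [0.486, 0.513, -0.485, 0.515]
ft_force: [-0.0, 0.5, -2.5]
grip_width: 0.0076
```

Emit:
arm_command --pt "0 0 0 -0.08 0 0 0" --pt "0 0 0 -0.13 0 0 0" --pt "0 0 0 -0.13 0 0 0" --pt "0 0 0 -0.13 0 0 0" --pt "0 0 0 -0.13 0 0 0" --pt "0 0 0 -0.13 0 0 0" --pt "0 0 0 -0.13 0 0 0" --pt "0 0 0 -0.13 0 0 0" --pt "0 0 0 -0.13 0 0 0" --pt "0 0 0 -0.13 0 0 0" --pt "0 0 0 -0.13 0 0 0" --pt "0 0 0 -0.08 0 0 0"

```text
time: 31.05
position: [0.5419, 0.1179, 0.2601]
tool_rot: [0.001, 0.715, -0.002, 0.699]
ft_force: [-0.5, -0.3, -2.5]
grip_width: 0.0078
```

```bash
python3 - <<'E'
from h import *
togo((.614,-.170,.26),36.1)
E
```

```text
t 31.05 tcp [0.5419 0.1179 0.2601] phi -0.29 down [-0.022 -0.002 -1.   ] q [ 1.300e-02  3.990e-01  1.550e+00 -1.000e-03  1.215e+00  1.900e-02] F [-0.46 -0.27 -2.5 ] M [-0.01 -0.25 -0.01] w 0.0078
togo cm [ -0.11 -28.75   7.36] rot [-0.635 -0.022 -0.005]
```

Emit:
arm_command --pt "0 -1.5 0.4 0 -0.022 -0.005 0" --pt "-0.1 -3.0 0.78 0 0 0 0" --pt "-0.1 -3.0 0.78 0 0 0 0" --pt "-0.1 -3.0 0.78 0 0 0 0" --pt "-0.1 -3.0 0.78 0 0 0 0" --pt "-0.1 -3.0 0.78 0 0 0 0" --pt "-0.1 -3.0 0.78 0 0 0 0" --pt "-0.1 -3.0 0.78 0 0 0 0" --pt "-0.1 -3.0 0.78 0 0 0 0" --pt "0 -2.0 0.6 0 0 0 0" --pt "0 -1.2 0.3 0 0 0 0" --pt "0 0 0 0 0 0 0"

```text
time: 32.55
position: [0.6106, -0.1868, 0.2619]
tool_rot: [0.006, 0.709, -0.011, 0.705]
ft_force: [0.3, -0.1, -2.4]
grip_width: 0.0077
```

Emit:
arm_command --pt "0 0 0 -0.08 0 0 0" --pt "0 0 0 -0.12 0 0 0" --pt "0 0 0 -0.12 0 0 0" --pt "0 0 0 -0.12 0 0 0" --pt "0 0 0 -0.12 0 0 0" --pt "0 0 0 -0.075 0 0 0" --pt "0 0 0 0 0 0 0"

```text
time: 33.42
position: [0.6079, -0.176, 0.261]
tool_rot: [-0.22, 0.675, 0.223, 0.668]
ft_force: [-0.1, 0.3, -2.0]
grip_width: 0.0075
```

```bash
python3 - <<'E'
from h import *
togo((.614,-.170,.26),36.1)
E
```

```text
t 33.42 tcp [ 0.6079 -0.176   0.261 ] phi 36.55 down [-0.012  0.    -1.   ] q [-0.456  0.505  1.359 -0.005  1.289 -1.092] F [-0.05  0.27 -2.02] M [ 0.1  -0.26 -0.07] w 0.0075
togo cm [0.09 0.12 0.85] rot [ 0.008 -0.009 -0.007]
```

Emit:
arm_command --pt "0 0.1 0.8 0.008 -0.009 -0.007 0" --pt "2 0 0 0 0 0 0" --pt "2.2 0 0 0 0 0 0" --pt "2.2 0 0 0 0 0 0" --pt "1.2 0 0 0 0 0 0" --pt "0 0 0 0 0 0 0" --pt "0 0 0 0 0 0 0"

```text
time: 34.3
position: [0.6166, -0.1657, 0.1849]
tool_rot: [-0.218, 0.671, 0.217, 0.675]
ft_force: [0.7, -0.3, -1.5]
grip_width: 0.0071
```

```bash
cat > rel.py <<'E'
from h import *
o,M=st(); zr=o["position"][2]+.034
for n in("scene","top"):
    p,d=optics.camera(n);P=cloud(cam(n),d).reshape(-1,3);cv2.imwrite(f"pics/rel_{n}.png",p)
    hsv=cv2.cvtColor(p,cv2.COLOR_BGR2HSV);b=cv2.inRange(hsv,(100,90,40),(130,255,255)).ravel()>0
    org=cv2.inRange(hsv,(3,120,60),(18,255,255)).ravel()>0
    near=np.hypot(P[:,0]-.562,P[:,1]+.211)<.14
    e,f=np.array([-.5885,.8085]),np.array([-.8085,-.5885])
    for nm,q in(('blue',P[b&near&(P[:,2]<.1)&(P[:,2]>.055)]),('orange',P[org&near&(P[:,2]>zr-.035)&(P[:,2]<zr+.012)]),('orange rim',P[org&near&(P[:,2]>zr-.005)&(P[:,2]<zr+.012)])):
        if len(q)<20: continue
        u=(q[:,:2]-[.562,-.211]); print(n,nm,len(q),'e lo/hi',np.percentile(u@e,[.5,99.5]).round(4),'f lo/hi',np.percentile(u@f,[.5,99.5]).round(4),'rect',[np.round(v,4) for v in cv2.minAreaRect(np.float32(q[:,:2]))])
        if nm=='orange rim':
            A=np.c_[u@e,u@f,np.ones(len(u))];print('  plane slopes e,f',np.linalg.lstsq(A,q[:,2],rcond=None)[0].round(4))
E
python3 rel.py; python3 -c "
import cv2;s=cv2.imread('pics/rel_scene.png')[150:310,220:380];cv2.imwrite('pics/s8.png',cv2.resize(s,None,fx=3,fy=3))"
```

```text
t 34.3 tcp [ 0.6166 -0.1657  0.1849] phi 35.85 down [ 0.006  0.001 -1.   ] q [-0.439  0.585  1.438  0.004  1.113 -1.066] F [ 0.72 -0.34 -1.47] M [ 0.03 -0.25 -0.  ] w 0.0071
scene blue 747 e lo/hi [-0.0952 -0.0245] f lo/hi [-0.0647  0.0681] rect [array([ 0.5936, -0.254 ]), array([0.1351, 0.0888]), np.float64(33.2331)]
scene orange 498 e lo/hi [-0.0839  0.0909] f lo/hi [-0.0765  0.0647] rect [array([ 0.5654, -0.2055]), array([0.1417, 0.1768]), np.float64(35.7706)]
scene orange rim 261 e lo/hi [-0.0845  0.091 ] f lo/hi [-0.0748  0.0649] rect [array([ 0.5657, -0.2057]), array([0.1414, 0.177 ]), np.float64(35.3472)]
  plane slopes e,f [-0.0117 -0.0106  0.2171]
top blue 147 e lo/hi [-0.0934  0.084 ] f lo/hi [0.0213 0.0697] rect [array([ 0.5154, -0.2563]), array([0.0456, 0.1858]), np.float64(49.6428)]
top orange 192 e lo/hi [-0.0847  0.0942] f lo/hi [0.0511 0.0653] rect [array([ 0.5129, -0.2429]), array([0.0141, 0.1849]), np.float64(35.4521)]
top orange rim 152 e lo/hi [-0.0837  0.0945] f lo/hi [0.0512 0.0652] rect [array([ 0.5093, -0.2423]), array([0.0131, 0.1801]), np.float64(33.2936)]
  plane slopes e,f [ 0.002  -0.1066  0.2244]
```

View pics/s8.png

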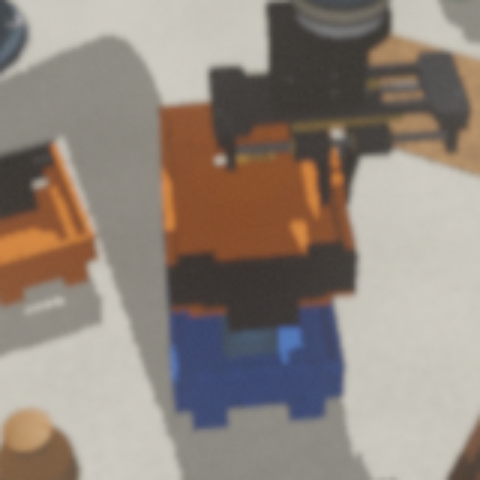

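Black end is over the plain end, level to about 0.01 rad, and yaw matches. The crate is about 4.7 mm off sideways in both views, matching the TCP error. I'll correct that and measure again lower down.

```bash
cat >> rel.py <<'E'
    u=P[:,:2]-[.562,-.211]; 
    for nm,lo,hi in(('orange',zr-.03,zr+.006),('blue',.06,.094)):
        k=near&(P[:,2]>lo)&(P[:,2]<hi)&((u@f)>-.05)&((u@f)<.06)
        q=u[k]@e; print(n,nm,'any-colour e lo/hi',np.percentile(q,[.5,99.5]).round(4) if len(q) else None)
E
python3 -c "
from h import *
togo((.614,-.170,.16),36.05)"
```

```text
t 34.4 tcp [ 0.6166 -0.1659  0.185 ] phi 35.85 down [ 0.006  0.001 -1.   ] q [-0.439  0.585  1.439  0.004  1.113 -1.067] F [-1.26  0.36 -1.26] M [ 0.09 -0.27  0.  ] w 0.0078
togo cm [ 2.5  -0.18 -0.47] rot [-0.004  0.006  0.003]
```

Emit:
arm_command --pt "0.2 -0.18 -0.47 -0.004 0.006 0.003 0" --pt "0.8 0 0 0 0 0 0" --pt "0.8 0 0 0 0 0 0" --pt "0.6 0 0 0 0 0 0" --pt "0 0 0 0 0 0 0" --pt "0 0 0 0 0 0 0"

```text
time: 35.15
position: [0.614, -0.1709, 0.1602]
tool_rot: [-0.219, 0.672, 0.218, 0.672]
ft_force: [0.3, 0.1, -2.5]
grip_width: 0.0078
```

```bash
python3 rel.py; python3 -c "
from h import *
togo((.614,-.170,.15),36.05)"
```

```text
t 35.15 tcp [ 0.614  -0.1709  0.1602] phi 36.05 down [ 0.001 -0.001 -1.   ] q [-4.460e-01  6.150e-01  1.459e+00 -1.000e-03  1.067e+00 -1.075e+00] F [ 0.3   0.15 -2.55] M [ 0.08 -0.24  0.02] w 0.0078
scene blue 701 e lo/hi [-0.0952 -0.0576] f lo/hi [-0.0648  0.066 ] rect [array([ 0.6001, -0.2651]), array([0.1324, 0.0606]), np.float64(37.2931)]
scene orange 507 e lo/hi [-0.0912  0.0875] f lo/hi [-0.0723  0.0698] rect [array([ 0.5641, -0.2114]), array([0.1428, 0.1813]), np.float64(36.1175)]
scene orange rim 299 e lo/hi [-0.0913  0.0881] f lo/hi [-0.0698  0.0698] rect [array([ 0.5629, -0.2123]), array([0.1398, 0.1813]), np.float64(36.1175)]
  plane slopes e,f [-0.0144 -0.0006  0.1928]
scene orange any-colour e lo/hi [-0.0986  0.0907]
scene blue any-colour e lo/hi [-0.0953 -0.0666]
top orange 192 e lo/hi [-0.0866  0.0911] f lo/hi [0.0488 0.07  ] rect [array([ 0.5129, -0.2445]), array([0.0213, 0.1788]), np.float64(35.9986)]
top orange rim 135 e lo/hi [-0.0867  0.0905] f lo/hi [0.0548 0.07  ] rect [array([ 0.507, -0.249]), array([0.016 , 0.1779]), np.float64(32.5618)]
  plane slopes e,f [-0.001   0.1324  0.1847]
top orange any-colour e lo/hi [-0.0974  0.0911]
top blue any-colour e lo/hi [-0.0924  0.0861]
t 35.25 tcp [ 0.614  -0.1709  0.1603] phi 36.06 down [ 0.001 -0.001 -1.   ] q [-4.460e-01  6.150e-01  1.459e+00 -1.000e-03  1.067e+00 -1.075e+00] F [-0.55 -0.38 -1.77] M [ 0.15 -0.24  0.03] w 0.0078
togo cm [1.03 0.07 0.05] rot [ 0.    -0.     0.001]
```

Emit:
arm_command --pt "0 0.35 0 0 0 0 0" --pt "0.5 0 0 0 0 0 0" --pt "0.4 0 0 0 0 0 0" --pt "0 0 0 0 0 0 0" --pt "0 0 0 0 0 0 0"

```text
time: 35.88
position: [0.612, -0.1678, 0.1511]
tool_rot: [-0.219, 0.672, 0.218, 0.673]
ft_force: [-0.3, -0.6, -1.6]
grip_width: 0.0075
```

```bash
python3 rel.py|grep -v plane; python3 -c "
from h import *
togo((.612,-.168,.14),36.05)"
```

```text
t 35.88 tcp [ 0.612  -0.1678  0.1511] phi 36.07 down [ 0.001 -0.001 -1.   ] q [-4.430e-01  6.230e-01  1.474e+00 -1.000e-03  1.043e+00 -1.072e+00] F [-0.31 -0.59 -1.56] M [ 0.08 -0.19  0.08] w 0.0075
scene blue 673 e lo/hi [-0.0949 -0.0611] f lo/hi [-0.0652  0.0658] rect [array([ 0.6071, -0.2739]), array([0.1325, 0.0394]), np.float64(38.6048)]
scene orange 497 e lo/hi [-0.0879  0.0925] f lo/hi [-0.0704  0.0694] rect [array([ 0.5626, -0.21  ]), array([0.1396, 0.1817]), np.float64(34.0725)]
scene orange rim 302 e lo/hi [-0.088   0.0926] f lo/hi [-0.0704  0.0695] rect [array([ 0.5626, -0.21  ]), array([0.1395, 0.1817]), np.float64(34.0725)]
scene orange any-colour e lo/hi [-0.0952  0.0936]
scene blue any-colour e lo/hi [-0.0949 -0.011 ]
top orange 185 e lo/hi [-0.0857  0.094 ] f lo/hi [0.0497 0.0698] rect [array([ 0.5125, -0.2415]), array([0.0236, 0.1807]), np.float64(36.0166)]
top orange rim 139 e lo/hi [-0.0832  0.0942] f lo/hi [0.0552 0.0697] rect [array([ 0.5059, -0.2462]), array([0.0152, 0.1808]), np.float64(32.9595)]
top orange any-colour e lo/hi [-0.0953  0.0948]
top blue any-colour e lo/hi [-0.0886  0.0595]
t 35.98 tcp [ 0.612  -0.1678  0.1512] phi 36.06 down [ 0.001 -0.001 -1.   ] q [-4.430e-01  6.220e-01  1.474e+00 -1.000e-03  1.043e+00 -1.072e+00] F [-0.79 -0.27 -1.24] M [ 0.1  -0.28  0.03] w 0.0075
togo cm [ 1.12 -0.01 -0.01] rot [0.    0.    0.002]
```

Centred: end extents −0.0952/0.0936 and −0.0953/0.0948, side ±0.070. Lowering onto the lugs in small steps.

Emit:
arm_command --pt "0.4 0 0 0 0 0 0" --pt "0.4 0 0 0 0 0 0" --pt "0.3 0 0 0 0 0 0" --pt "0 0 0 0 0 0 0" --pt "0 0 0 0 0 0 0"

```text
time: 36.6
position: [0.6121, -0.1679, 0.1393]
tool_rot: [-0.219, 0.672, 0.218, 0.673]
ft_force: [-0.9, 0.2, -1.5]
grip_width: 0.0077
```

```bash
python3 -c "
from h import *
togo((.612,-.168,.136),36.05)"
```

```text
t 36.6 tcp [ 0.6121 -0.1679  0.1393] phi 36.06 down [ 0.001 -0.001 -1.   ] q [-4.430e-01  6.380e-01  1.483e+00 -1.000e-03  1.019e+00 -1.072e+00] F [-0.85  0.2  -1.52] M [ 0.12 -0.23  0.09] w 0.0077
togo cm [ 0.33 -0.   -0.01] rot [0.    0.    0.002]
```

Emit:
arm_command --pt "0.15 0 0 0 0 0 0" --pt "0.15 0 0 0 0 0 0" --pt "0 0 0 0 0 0 0" --pt "0 0 0 0 0 0 0"

```text
time: 37.1
position: [0.6123, -0.168, 0.1367]
tool_rot: [-0.22, 0.672, 0.218, 0.673]
ft_force: [-0.4, 0.2, -1.0]
grip_width: 0.0076
```

```bash
python3 rel.py|grep -v blue
```

```text
t 37.1 tcp [ 0.6123 -0.168   0.1367] phi 36.06 down [ 0.002 -0.002 -1.   ] q [-4.430e-01  6.410e-01  1.485e+00 -1.000e-03  1.014e+00 -1.072e+00] F [-0.37  0.24 -0.96] M [ 0.14 -0.12 -0.02] w 0.0076
scene orange 493 e lo/hi [-0.0883  0.0921] f lo/hi [-0.0709  0.0695] rect [array([ 0.5611, -0.2082]), array([0.1409, 0.1832]), np.float64(35.6075)]
scene orange rim 305 e lo/hi [-0.0884  0.0923] f lo/hi [-0.07    0.0695] rect [array([ 0.5611, -0.2082]), array([0.1409, 0.1832]), np.float64(35.6075)]
  plane slopes e,f [-0.0199  0.0032  0.1695]
scene orange any-colour e lo/hi [-0.095   0.0949]
top orange 166 e lo/hi [-0.085   0.0785] f lo/hi [0.0529 0.0699] rect [array([ 0.5153, -0.2484]), array([0.0203, 0.1658]), np.float64(35.9931)]
top orange rim 122 e lo/hi [-0.0845  0.0789] f lo/hi [0.0617 0.0698] rect [array([ 0.5102, -0.2516]), array([0.0082, 0.165 ]), np.float64(36.0731)]
  plane slopes e,f [-0.0041  0.2174  0.1562]
top orange any-colour e lo/hi [-0.095  -0.0691]
```

Emit:
arm_command --pt "0.1 0 0 0 0 0 0" --pt "0 0 0 0 0 0 0" --pt "0 0 0 0 0 0 1.6" --pt "0 0 0 0 0 0 1.6" --pt "0 0 0 0 0 0 3" --pt "0 0 0 0 0 0 4" --pt "0 0 0 0 0 0 5" --pt "0 0 0 0 0 0 5" --pt "0 0 0 0 0 0 5"

```text
time: 38.33
position: [0.6131, -0.1685, 0.1365]
tool_rot: [-0.22, 0.671, 0.218, 0.673]
ft_force: [0.2, 0.1, 0.3]
grip_width: 0.0484
```

```bash
python3 rel.py|grep -v top
```

```text
t 38.33 tcp [ 0.6131 -0.1685  0.1365] phi 36.08 down [ 0.004 -0.003 -1.   ] q [-4.430e-01  6.410e-01  1.484e+00 -1.000e-03  1.011e+00 -1.072e+00] F [0.22 0.08 0.34] M [ 0.04 -0.07 -0.02] w 0.0484
scene blue 593 e lo/hi [-0.0951 -0.0759] f lo/hi [-0.064   0.0658] rect [array([ 0.6124, -0.2805]), array([0.133 , 0.0319]), np.float64(29.2776)]
scene orange 521 e lo/hi [-0.0887  0.0912] f lo/hi [-0.0676  0.0693] rect [array([ 0.5608, -0.2106]), array([0.1374, 0.1811]), np.float64(35.8589)]
scene orange rim 296 e lo/hi [-0.0888  0.0915] f lo/hi [-0.0678  0.0693] rect [array([ 0.5608, -0.2106]), array([0.1374, 0.1811]), np.float64(35.8589)]
  plane slopes e,f [-0.011   0.0055  0.1689]
scene orange any-colour e lo/hi [-0.0953  0.0928]
scene blue any-colour e lo/hi [-0.0948  0.078 ]
  plane slopes e,f [-0.0033  0.0911  0.1638]
```

Emit:
arm_command --pt "-1 0 0 0 0 0 5" --pt "-2 0 0 0 0 0 5" --pt "-3 0 0 0 0 0 5" --pt "-4 0 0 0 0 0 5" --pt "-5 0 0 0 0 0 5" --pt "-2 4 3 0 0 0 5" --pt "0 4 3 0 0 0 5" --pt "0 4 3 0 0 0 5" --pt "0 4 2 0 0 0 5" --pt "0 4 2 0 0 0 5" --pt "0 4 0 0 0 0 5" --pt "0 0 0 0 0 0 5"

```text
time: 39.92
position: [0.5773, 0.1096, 0.3203]
tool_rot: [-0.221, 0.667, 0.215, 0.678]
ft_force: [-0.1, -1.3, -0.3]
grip_width: 0.05
```

```bash
cat > fin.py <<'E'
from h import *
st();ims=[]
for n in("scene","top"):
    p,d=optics.camera(n);P=cloud(cam(n),d).reshape(-1,3)
    near=np.hypot(P[:,0]-.562,P[:,1]+.211)<.14
    q=P[near&(P[:,2]>.16)&(P[:,2]<.18)]
    e,f=np.array([-.5885,.8085]),np.array([-.8085,-.5885]);u=q[:,:2]-[.562,-.211]
    print(n,'rim',len(q),[np.round(v,4) for v in cv2.minAreaRect(np.float32(q[:,:2]))],'plane',np.linalg.lstsq(np.c_[u@e,u@f,np.ones(len(u))],q[:,2],rcond=None)[0].round(4))
    q=P[near&(P[:,2]>.07)&(P[:,2]<.092)];u=q[:,:2]-[.562,-.211]
    print('  blue edges e',np.percentile(u@e,[1,99]).round(4),'f',np.percentile(u@f,[1,99]).round(4),len(q))
    ims.append(p)
    for nm,c,zl in(('bottle',(.488,.403),.03),('candle',(.45,-.005),.1),('vase',(.493,-.419),.03)):
        if n=="top":
            k=P[(np.hypot(P[:,0]-c[0],P[:,1]-c[1])<.06)&(P[:,2]>.02)&(P[:,2]<.16)]; print(nm,np.median(k[:,:2],0).round(3),k[:,2].max().round(3))
s=cv2.resize(ims[0][180:300,230:370],None,fx=3,fy=3);t=cv2.resize(ims[1][130:250,340:460],None,fx=3,fy=3)
cv2.imwrite("pics/fin.png",np.hstack([s,t]))
E
python3 fin.py
```

```text
t 39.92 tcp [0.5773 0.1096 0.3203] phi 35.94 down [ 0.017 -0.004 -1.   ] q [-0.     0.373  1.416 -0.004  1.336 -0.626] F [-0.11 -1.27 -0.28] M [-0.02 -0.15  0.07] w 0.05
scene rim 968 [array([ 0.5621, -0.2111]), array([0.1403, 0.1935]), np.float64(36.2853)] plane [-0.004   0.0047  0.1672]
  blue edges e [-0.0947  0.0769] f [-0.0672  0.0677] 1427
top rim 628 [array([ 0.563 , -0.2111]), array([0.1408, 0.1918]), np.float64(36.0227)] plane [-0.0004  0.0045  0.1681]
  blue edges e [-0.0781  0.0951] f [-0.0531  0.0692] 1176
bottle [0.489 0.404] 0.156
candle [ 0.45  -0.005] 0.123
vase [ 0.493 -0.419] 0.114
```

View pics/fin.png

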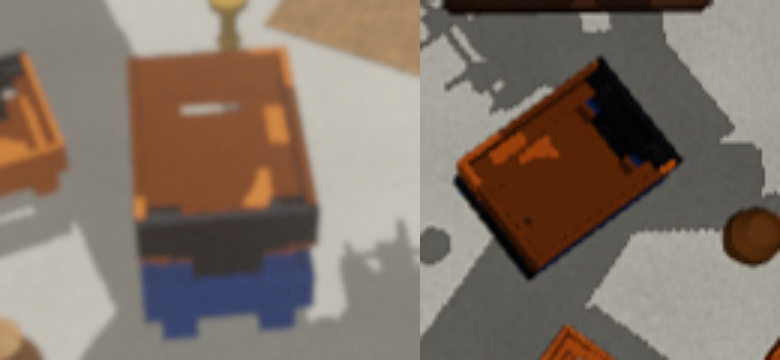

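```bash
python3 -c "
from rig import workorder
print(workorder.hand_in())"
```

```text
the job is handed in; nothing more can be done
None
```

I finished the job and handed it in at about 40 s of the 72 s. The orange crate went onto the mat, the jar into the blue crate, and the orange crate back on top turned half round, black end over the blue plain end.

What the last checks showed, measured in both the scene and top cameras:

| Check | Measured | Required |
|---|---|---|
| Orange crate centring | within about 1 mm | 9 mm |
| Orange crate tilt | about 0.005 rad | 0.05 rad |
| Orange rim height | 0.167–0.168 m | 0.166–0.174 m |
| Bottle, candlestick, vase | moved 1 mm at most | 25 mm |

- **Rim height:** the reading sits near the low limit. The cameras read rim heights 2–3 mm low at the start too (0.1375 m for 0.140 m), so I take the true value as about 0.170 m, seated on the lugs.
- **Blue crate:** its edges had not moved. I did not measure its flatness on the table separately.
- **Jar:** it was last seen upright in the blue crate with its top at 0.069 m, just after I let it go. It can't be seen now under the orange crate, so its final state is not confirmed. I saw no sign of contact while lowering that crate.

No check failed. One disagreed: the wrist camera put the crates up to 3 mm away from where the fixed cameras did. I set the final alignment from the fixed cameras alone.

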